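Set up the metering pump

TASK

Get the metering pump ready for the next batch: roll its three thumbwheels so that they read 4 7 2 from left to right as the robot sees them, each digit squarely at the red pointers. Also put the yellow C-shaped collar over the exposed plunger rod, gap downwards, so that it straddles the rod and stands upright with both legs flat on the deck; let go of it and leave the green collar and the other things where they are.

Things in the scene. Friction and masses are not known exactly. Their poses are not given: they have to be found in the camera images.
- pump: metering pump, fixed to the table: grey base plate 214 x 210 x 12 mm, a bank of three black thumbwheels at the robot's side and a horizontal steel plunger rod behind, on an aluminium deck. Origin: centre of the underside; x away from the robot, y to its left, z up. Wheel axle at x = -55, z = 55 mm, along y. Nothing on it is higher than 87 mm
- wheel_left_top (a point): fixed point on top of the left thumbwheel, middle of its width, 87 mm above the table, straight above its axle. Wheels: 64 mm diameter, 22 mm wide, 40 mm apart along the pump's y, tops 8 mm proud of the grey barrel between them. White digits 0-9 run round each rim; the digit being read is at the red pointer bars on the barrel, on the robot's side, 55 degrees forward of the top
- wheel_middle_top (a point): fixed point on top of the middle thumbwheel, 87 mm above the table. The wheel bank is sprung: pressed down it gives up to 6 mm, starting at 2 to 4 N and rising 2 N per mm. A wheel is rolled by pressing lightly on its top, with closed fingertips for instance, and dragging along the pump's x; fingers grip it by friction
- wheel_right_top (a point): fixed point on top of the right thumbwheel, 87 mm above the table
- wheel_left (a joint): angle of the left thumbwheel (as the robot sees it), rad: digit at the pointers = value / 0.6283. Range -0.1 to 5.755, with a stop between 9 and 0. Rolling the wheel's top away from the robot (pump's +x) raises the value, 20 mm of rim travel a digit. No click stops: it stays where it is left. Turning resistance about 1 N at the rim
- wheel_middle (a joint): angle of the middle thumbwheel (as the robot sees it), rad: digit at the pointers = value / 0.6283. Range -0.1 to 5.755, with a stop between 9 and 0. Rolling the wheel's top away from the robot (pump's +x) raises the value, 20 mm of rim travel a digit. No click stops: it stays where it is left. Turning resistance about 1 N at the rim
- wheel_right (a joint): angle of the right thumbwheel (as the robot sees it), rad: digit at the pointers = value / 0.6283. Range -0.1 to 5.755, with a stop between 9 and 0. Rolling the wheel's top away from the robot (pump's +x) raises the value, 20 mm of rim travel a digit. No click stops: it stays where it is left. Turning resistance about 1 N at the rim
- rod_seat (a point): point on the pump's flat deck (30 mm above the table) straight below the middle of the exposed rod; axes as the pump's. Rod 20 mm diameter, along y, axis 28 mm above this point, exposed from y = -28 to +28 mm between a dark end cap and a dark crosshead block (tops 46 mm above the deck). A seated collar has its origin here, its bore along y either way round
- collar_yellow: bright yellow C-shaped collar, loose, 60 to 130 g, 41 x 36 x 86 mm, standing on two 8 mm thick legs, gap below. Origin: centre of its underside; z up, y along its bore (36 mm). Gap 25 mm wide in x (30 mm in the lowest 9 mm); inside a round-topped slot 40 mm high. Grip tab on top: 14 mm thick in x, 36 mm in y, free from z = 52 to 86 mm
- collar_green: green C-shaped collar, loose, 60 to 130 g, 41 x 36 x 86 mm, standing on two 8 mm thick legs, gap below. Origin: centre of its underside; z up, y along its bore (36 mm). Gap 25 mm wide in x (30 mm in the lowest 9 mm); inside a round-topped slot 40 mm high. Grip tab on top: 14 mm thick in x, 36 mm in y, free from z = 52 to 86 mm. A spare: leave it
- sanding_pad: loose sanding block, black with red-brown top, 62 x 115 x 31 mm, origin at the centre of its underside; to be left alone
- tape: loose roll of cream masking tape lying flat, 105 mm diameter, 25 mm high, origin at the centre of its underside; to be left alone
- cup: loose small clear dosing cup, 51 mm diameter, 35 mm high, origin at the centre of its underside; to be left alone

How it is judged:
By the outcome, as a careful person would: the job done as asked, in the order asked, and still so for the second after the job is handed in, with the robot touching nothing.
It also fails if it takes over 64 s, if anything falls off the work surface, if the arm or the gripper's body presses on something with over 40 N, if the wrist force passes 120 N, or if a joint passes its speed limit or range.

ROBOT

A 7-joint arm with a two-finger parallel gripper is mounted at the origin on a cart in front of the work surface, level with it; the furniture and walls round the work are solid. World frame = base frame: x ahead of the robot, y to its left, z up, the work surface at z = 0. Lengths are in m, angles in rad, forces in N, time in s.
With the tool pointing down it reaches from about 0.4 to 0.85 m from the base axis. Payload 10.4 kg.
Tool frame: the origin (TCP) lies on the mounting face of the last link; the fingertips stand 182 mm ahead of it and the grasp point (between the pads) lies 164 mm ahead of it; z points along the fingers, y is the direction in which the jaws open and shut (so a half turn about z gives the same grasp; the last joint's range is limited). The gripper opens to 87 mm and grips with 3 to 60 N. Pads are 19 mm wide; open, the fingers measure 117 mm over their backs; the gripper's body (75 mm by 190 mm) begins 51 mm behind the grasp point.
Start: joints at [-1.305, 0.332, -0.065, 1.46, 0.022, 1.35, -0.088], TCP at [0.178, 0.599, 0.405] pointing down, gripper open.
Joint ranges: [-2.6, 2.6], [-0.5, 2.12], [-1.47, 1.34], [0.16, 2.42], [-1.27, 4.41], [0.06, 2.06], [-2.6, 2.6]. Speed limits (rad/s): [2.22, 2.22, 2.79, 2.79, 3.14, 3.14, 3.14].

INTERFACE

Orientations are given as a unit quaternion [x, y, z, w].
In Python, from cell import bot, cams, spotter gives the robot as it stands. Calls block until the motion is done:
- bot.reach(position, orientation): joint-space move of the TCP to a pose.
- bot.move_linear(position, speed=0.15, ori=None, stop_force=None): straight line of the TCP; ori=None keeps the orientation; speed is the mean speed in m/s. With stop_force (N) it stops when the force on the tool has changed by that much, and returns True; else False.
- bot.goto_joints(angles): joint-space move.
- bot.move_gripper(opening, squeeze=None): finger opening in m; squeeze is the grip in N (None keeps the last); returns when the fingers have stopped.
- bot.pause(seconds).
- bot.ik(position, orientation): joint angles nearest the present ones, or None.
- bot.sense(): the state.
- cams.grab_frame(name): name is "side" or "top"; returns the picture (480x640x3 uint8, red, green, blue); there is no depth.
- cams.camera_params(name): a dict with "vfov" (degrees; the focal length in pixels is half the picture's height over the tangent of half this angle, whatever the lens; pixels are square), "cx", "cy" (the principal point, pixels), "view" (4x4, takes a point from world to camera coordinates). Camera axes: x right, y up, looking along -z (the intrinsics and any distortion apply to the point x, -y, -z); pixel columns grow to the right and rows downward; lengths in m; the calibration is good to about 2 mm. A picture is of the moment at which its call begins. camera_params takes no time and is no camera call.
A pose or a line that the arm cannot do raises bot.MotionError and nothing moves.
- bot.job_done(): hands the job in, once; it reports no verdict.
Trained networks look in the newest picture that a camera, given by its name, has taken for a name from the list of things; names that differ only in an ending like _2 or _b are one class to them, and where a whole thing is asked for, a point or a joint stands for the part that bears it (a point fixed in the world has none). Each returns a list of dicts, best first, with "confidence" (0 to 1); they miss things now and then, are a little off and sometimes report something else, mostly with a low value. They report only what shows in the picture. A call takes as long as a camera call.
- spotter.spot_in(camera, target): "point" ([column, row] in pixels, amid what is visible of it).
- spotter.regions_of(camera, target): "pixels" (480x640 bool, what is visible of it) and "point" ([column, row] in pixels, amid what is visible of it).
The state is a dict: "time_s": time; "joints": joint angles; "joint_velocities": joint speeds; "effort": joint torques, N m; "position": TCP position; "tcp_rot": TCP orientation; "contact_force": force on the tool from outside, world axes, zero at the start; "wrist_torque": the same for the moment, N m; "gripper_width": finger opening in m.
Only numpy, scipy, OpenCV 4.12 (cv2) and the standard library are available. Lean on these libraries where they do the work, as an engineer would, in place of code of your own. Each camera call takes 0.05 s, during which the arm holds its last target.

## Working session

There is one attempt and no reset: what is moved stays moved. The work goes in short steps, each a Python script; the robot and the scene stay as the last script left them, time stands still between calls to the robot, and variables do not carry over. Pictures are saved under pics/ and viewed, and the job is handed in when it is done.

```bash
ls; mkdir -p pics
python3 - <<'E'
from cell import bot,cams,spotter
import cv2
print(bot.sense())
for n in("side","top"):
    f=cams.grab_frame(n); cv2.imwrite(f"pics/{n}0.png",f[:,:,::-1]); print(n,cams.camera_params(n))
E
```

```text
pics
{'time_s': 0.0, 'joints': array([-1.30459555,  0.33284   , -0.06469992,  1.46094844,  0.02161685,
        1.3499188 , -0.08849197]), 'joint_velocities': array([ 0.00012364,  0.00085375, -0.00016928,  0.00111137,  0.00147717,
        0.00074081,  0.00081884]), 'effort': array([ 1.14723764e-03, -6.23262835e+01,  2.56051007e-02, -3.89884472e+01,
       -6.13094377e-02,  4.01148247e-02,  1.58159487e-04]), 'position': array([0.17795971, 0.59898418, 0.40397028]), 'tcp_rot': array([ 1.43882821e-01,  9.89594478e-01, -7.06687064e-04, -6.02060707e-05]), 'contact_force': array([ 0.20773385, -0.45296415, -0.85244895]), 'wrist_torque': array([-0.00264183, -0.00580672,  0.00259149]), 'gripper_width': 0.08702349236000193}
side {'vfov': 46.26849542852742, 'cx': 321.4271633614276, 'cy': 251.123633511302, 'view': array([[-0.67536858,  0.73730422,  0.01611741,  0.42563469],
       [-0.61475987, -0.57492136,  0.5399405 ,  0.24606417],
       [ 0.40736665,  0.35475051,  0.84154886, -1.51215492],
       [ 0.        ,  0.        ,  0.        ,  1.        ]])}
top {'vfov': 44.00118112540409, 'cx': 322.69710548413815, 'cy': 250.28754600743724, 'view': array([[-0.3780692 , -0.92574815,  0.00735109,  0.1605795 ],
       [ 0.86510288, -0.35045249,  0.35885938, -0.52299065],
       [-0.3296372 ,  0.14203313,  0.93336269, -1.2690696 ],
       [ 0.        ,  0.        ,  0.        ,  1.        ]])}
```

View pics/side0.png

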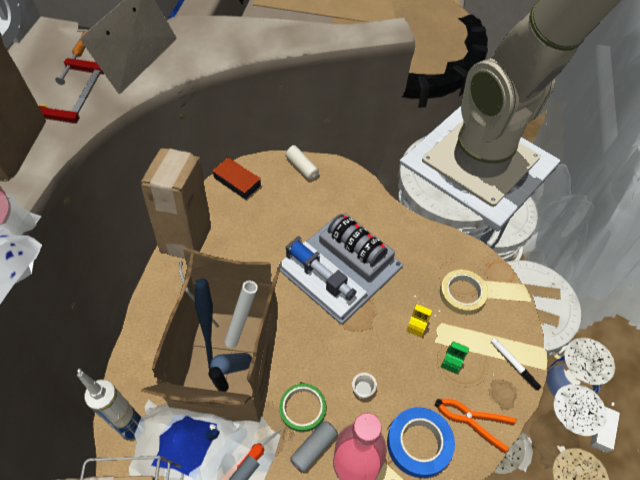

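View pics/top0.png

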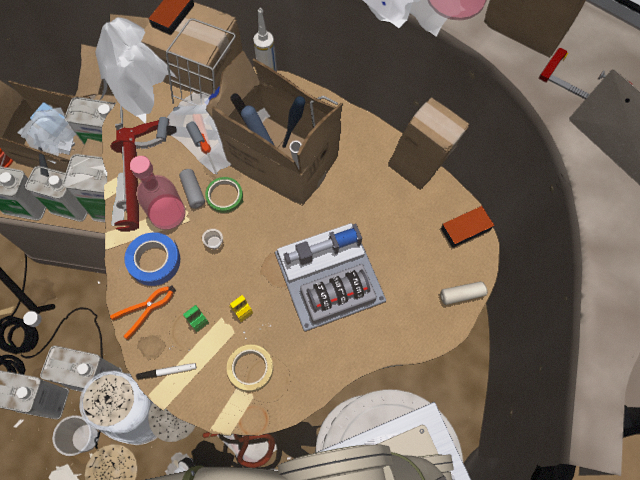

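```bash
cat > h.py <<'E'
import numpy as np,cv2
from scipy.optimize import least_squares
from scipy.spatial.transform import Rotation as R
from cell import bot,cams,spotter
P={n:cams.camera_params(n) for n in("side","top")}
def proj(n,X):
    p=P[n];X=np.atleast_2d(X);V=p["view"];c=X@V[:3,:3].T+V[:3,3]
    f=240/np.tan(np.radians(p["vfov"])/2)
    return np.c_[p["cx"]+f*c[:,0]/-c[:,2],p["cy"]-f*c[:,1]/-c[:,2]]
def back(n,uv,z):
    p=P[n];V=p["view"];f=240/np.tan(np.radians(p["vfov"])/2)
    d=V[:3,:3].T@np.array([(uv[0]-p["cx"])/f,-(uv[1]-p["cy"])/f,-1]);o=-V[:3,:3].T@V[:3,3]
    return o+d*(z-o[2])/d[2]
def crop(img,u0,v0,u1,v1,s,name):
    cv2.imwrite(f"pics/{name}.png",cv2.resize(img[v0:v1,u0:u1,::-1],None,fx=s,fy=s,interpolation=cv2.INTER_CUBIC))
E
python3 - <<'E'
from h import *
for n,b in(("side",(275,200,455,340)),("top",(225,215,395,335))):
    f=cv2.imread(f"pics/{n}0.png")[:,:,::-1]; crop(f,*b,4.4,n+"0c")
for n in("side","top"):
    for t in("pump","collar_yellow","collar_green","wheel_left_top","wheel_right_top","rod_seat","cup","tape","sanding_pad"):
        r=spotter.spot_in(n,t)
        for q in r[:2]:
            z={"pump":.03,"wheel_left_top":.087,"wheel_right_top":.087,"rod_seat":.03,"collar_yellow":.05,"collar_green":.05}.get(t,.02)
            print(n,t,np.round(q["point"],1),round(q["confidence"],2),back(n,q["point"],z).round(3))
E
```

```text
side pump [341.9 263.7] 0.72 [ 0.514 -0.043  0.03 ]
side pump [365.6 388.2] 0.69 [0.702 0.187 0.03 ]
side collar_yellow [420.4 319.7] 0.89 [0.515 0.179 0.05 ]
side collar_green [452.6 358.7] 0.79 [0.54  0.281 0.05 ]
side wheel_left_top [338.1 264.4] 0.56 [ 0.549 -0.027  0.087]
side wheel_left_top [350.6 238. ] 0.45 [ 0.478 -0.053  0.087]
side wheel_right_top [336.2 267.7] 0.82 [ 0.558 -0.024  0.087]
side rod_seat [341.6 269. ] 0.72 [ 0.525 -0.034  0.03 ]
side cup [362.1 386.3] 0.91 [0.701 0.177 0.02 ]
side tape [459. 300.] 0.88 [0.401 0.208 0.02 ]
side sanding_pad [237.4 177.6] 0.58 [ 0.498 -0.413  0.02 ]
top pump [331.5 278.1] 0.75 [ 0.495 -0.051  0.03 ]
top pump [243.  308.9] 0.22 [0.503 0.169 0.03 ]
top collar_yellow [243.6 308.8] 0.87 [0.496 0.167 0.05 ]
top collar_green [198.2 317.8] 0.7 [0.515 0.27  0.05 ]
top collar_green [241.5 308.4] 0.56 [0.499 0.171 0.05 ]
top wheel_left_top [328.7 275.5] 0.98 [ 0.486 -0.039  0.087]
top wheel_right_top [330.6 277.4] 0.59 [ 0.48  -0.041  0.087]
top rod_seat [328.5 275.1] 0.97 [ 0.505 -0.047  0.03 ]
top rod_seat [236.9 360. ] 0.64 [0.396 0.221 0.03 ]
top cup [212.5 239.7] 0.83 [0.699 0.18  0.02 ]
top cup [339.3 285.9] 0.54 [ 0.473 -0.062  0.02 ]
top tape [237.8 361.5] 0.96 [0.394 0.221 0.02 ]
top sanding_pad [465.1 226.1] 0.79 [ 0.499 -0.412  0.02 ]
```

View pics/side0c.png

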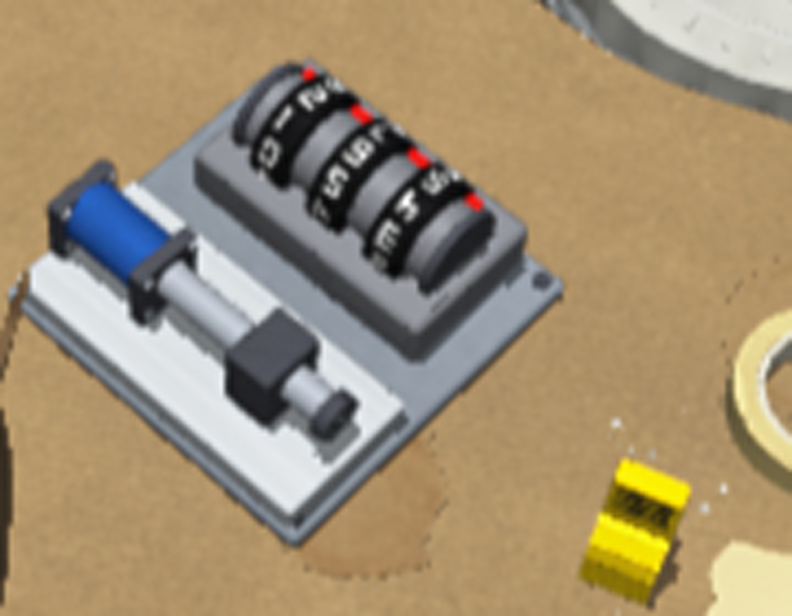

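View pics/top0c.png

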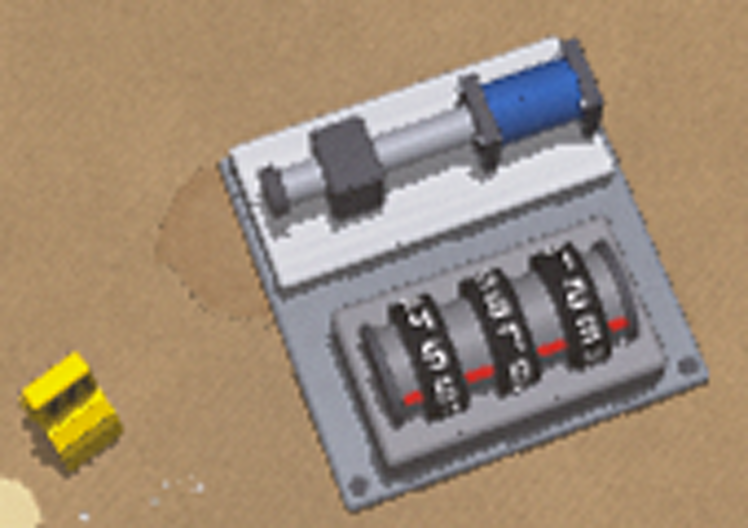

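```bash
cat >> h.py <<'E'
def tf(q,X):
    X=np.atleast_2d(X);c,s=np.cos(q[2]),np.sin(q[2]);return np.c_[q[0]+c*X[:,0]-s*X[:,1],q[1]+s*X[:,0]+c*X[:,1],X[:,2]]
E
python3 - <<'E'
from h import *
o={"side":(275,200),"top":(225,215)}
a=.107;b=.105
obs=[("top",(708,382),(-a,-b,.012)),("top",(352,510),(-a,b,.012)),("top",(222,165),(a,b,.012)),
("side",(562,288),(-a,b,.012)),("side",(293,538),(a,b,.012)),("side",(14,288),(a,-b,.012))]
ob=np.array([np.array(x[1])/4.4+o[x[0]]-0.4 for x in obs])
def res(q): return np.concatenate([(proj(x[0],tf(q,x[2]))[0]-ob[i]) for i,x in enumerate(obs)])
r=least_squares(res,[.5,-.04,0]);q=r.x;print(q,np.degrees(q[2]));print(r.fun.reshape(-1,2).round(1))
for n in o:
    f=cv2.imread(f"pics/{n}0.png");(u,v)=o[n];s=5
    w,h=(180,140) if n=="side" else(170,120)
    im=cv2.resize(f[v:v+h,u:u+w],None,fx=s-.6,fy=s-.6,interpolation=cv2.INTER_CUBIC);s=4.4
    def dr(X,c):
        p=(proj(n,tf(q,X))-np.array([u,v])+.5)*s
        for i in range(len(p)-1): cv2.line(im,tuple(p[i].astype(int)),tuple(p[i+1].astype(int)),c,1)
    dr([(-a,-b,.012),(-a,b,.012),(a,b,.012),(a,-b,.012),(-a,-b,.012)],(0,255,0))
    for y in(-.04,0,.04):
        for e in(-.011,.011):
            t=np.radians(np.arange(-90,91,10));dr([(-.055-.032*np.sin(k),y+e,.055+.032*np.cos(k)) for k in t],(255,0,255))
    cv2.imwrite(f"pics/{n}fit.png",im)
E
```

```text
[ 0.50831938 -0.05200094 -0.03463812] -1.9846180105474696
[[ 1.3 -0.2]
 [-1.2  0.6]
 [-0.9 -1.6]
 [ 1.9 -1.6]
 [ 0.4  0.5]
 [-1.7 -0.6]]
```

View pics/sidefit.png

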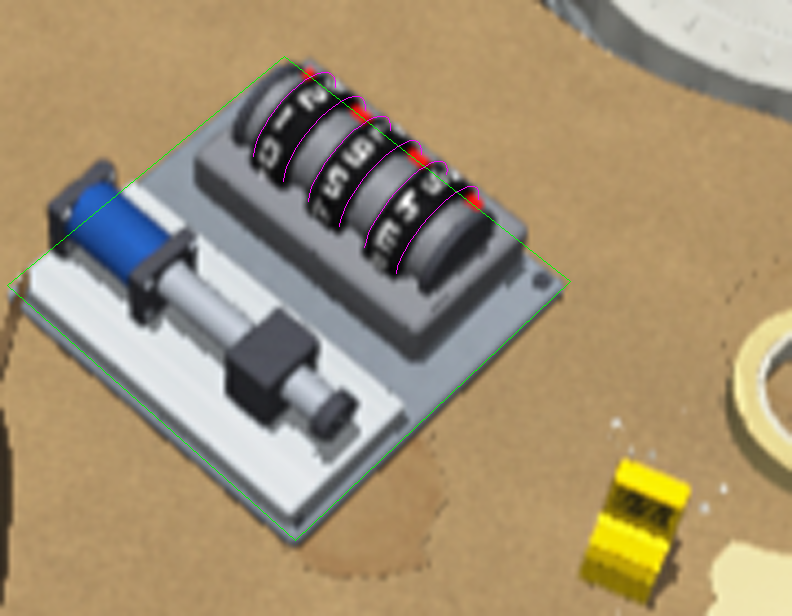

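View pics/topfit.png

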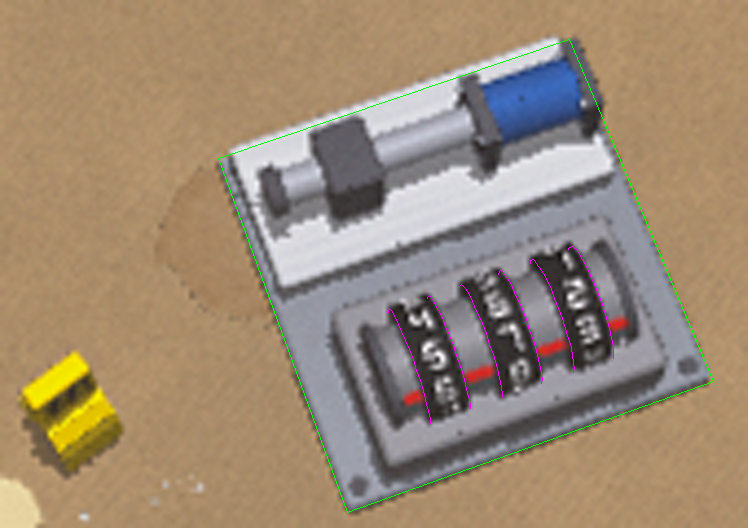

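```bash
cat >> h.py <<'E'
Q0=np.array([0.50831938,-0.05200094,-0.03463812])
def unwrap(n,img,q,name):
    rows=[]
    for y in(.04,0,-.04):
        t=np.radians(np.linspace(-50,110,480));yy=np.linspace(.013,-.013,100)
        T,Y=np.meshgrid(t,yy,indexing="ij")
        X=np.c_[(-.055-.032*np.sin(T)).ravel(),(y+Y).ravel(),(.055+.032*np.cos(T)).ravel()]
        uv=proj(n,tf(q,X)).astype(np.float32).reshape(480,100,2)
        s=cv2.remap(img,uv[...,0].copy(),uv[...,1].copy(),cv2.INTER_CUBIC)[...,::-1].copy()
        for d in range(-40,101,10):
            r=int((d+50)*3);cv2.putText(s,str(d),(0,r+4),0,.3,(0,255,255),1)
        r=int(105*3);cv2.line(s,(0,r),(25,r),(0,0,255),1);cv2.line(s,(75,r),(99,r),(0,0,255),1);rows+=[s,np.zeros((480,20,3),np.uint8)]
    cv2.imwrite(f"pics/{name}.png",np.hstack(rows))
E
python3 - <<'E'
from h import *
for n in("top","side"): unwrap(n,cv2.imread(f"pics/{n}0.png")[:,:,::-1],Q0,"un_"+n)
a=cv2.imread("pics/un_top.png");b=cv2.imread("pics/un_side.png");cv2.imwrite("pics/un.png",np.hstack([a,b]))
E
```

```text
(no output)
```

View pics/un.png

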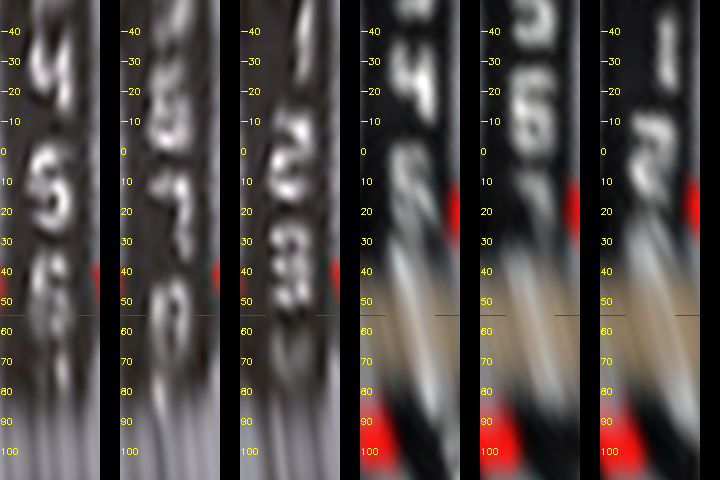

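Run:
```python
from h import *
inv=lambda q,X: tf([0,0,-q[2]],[[X[0]-q[0],X[1]-q[1],X[2]]])[0]
for n,u,o in(("top",(427,137),(225,215)),("side",(207,303),(275,200))):
    p=back(n,np.array(u)/4.4+o-.4,.058);print(n,p,inv(Q0,p))
q=Q0;th=q[2];c,s=np.cos(th),np.sin(th)
for k in(0,1):
    g=-1 if k else 1
    M=np.array([[-s*g,c*g,0],[c*g,s*g,0],[0,0,-1]]).T
    o=R.from_matrix(M).as_quat();print(k,o)
    for X in((-.055,.04,.087),(-.055,-.04,.087),(.06,0,.1)):
        w=tf(q,X)[0];print(bot.ik(w+[0,0,.182+.05],o))
for n,b in(("side",(400,280,480,380)),("top",(180,280,270,340))):
    f=cv2.imread(f"pics/{n}0.png")[:,:,::-1]; crop(f,*b,6,n+"0d")
```

```text
top [ 0.57019301 -0.05624495  0.058     ] [ 0.06198349 -0.00209871  0.058     ]
side [ 0.56797907 -0.0576256   0.058     ] [ 0.05981869 -0.0035552   0.058     ]
0 [0.71924655 0.69475492 0.         0.        ]
[-7.66688165e-01  6.28072266e-04  6.99932768e-01  2.03165003e+00
 -4.51816054e-04  1.10946226e+00 -1.01192491e-01]
[-0.79773987  0.0129671   0.9191307   2.02473664 -0.01151592  1.10901748
  0.09184317]
[-0.643076    0.32997618  0.79691309  1.7375183  -0.25326824  1.18065276
  0.18959389]
1 [-0.69475492  0.71924655  0.          0.        ]
None
None
None
```

View pics/side0d.png

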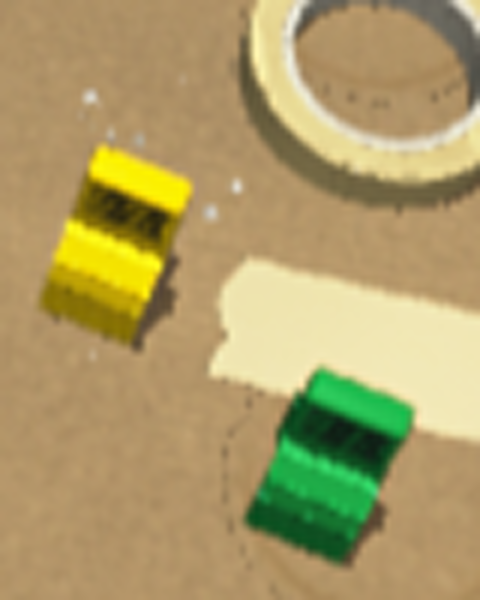

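View pics/top0d.png

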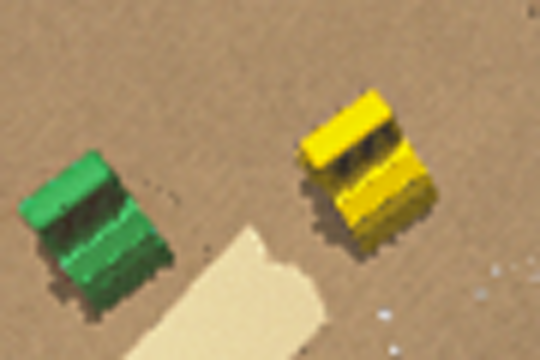

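```bash
cat >> h.py <<'E'
inv=lambda q,X: tf([0,0,-q[2]],[[X[0]-q[0],X[1]-q[1],X[2]]])[0]
E
python3 - <<'E'
from h import *
for n,us,o in(("top",[(300,147),(375,90),(394,122),(314,168)],(180,280)),("side",[(103,147),(192,184),(180,216),(90,180)],(400,280))):
    c=np.array([back(n,np.array(u)/6+o-.4,.086) for u in us])
    m=c.mean(0);d=(c[1]-c[0]+c[2]-c[3])/2;e=(c[3]-c[0]+c[2]-c[1])/2
    print(n,m,"len",np.linalg.norm(d),np.degrees(np.arctan2(d[1],d[0])),"th",np.linalg.norm(e),np.degrees(np.arctan2(e[1],e[0])))
E
```

```text
top [0.50662594 0.17409382 0.086     ] len 0.03431849769080392 -76.54851872441387 th 0.012243241723003232 -169.14909336240984
side [0.51051591 0.17562417 0.086     ] len 0.03284464822639854 107.5272499812738 th 0.013783853229630976 18.597635866378862
```

```bash
cat >> h.py <<'E'
def down(th):
    c,s=np.cos(th),np.sin(th);return R.from_matrix(np.array([[-s,c,0],[c,s,0],[0,0,-1]]).T).as_quat()
OP=down(Q0[2])
def stroke(y,x0,x1,press=.0015,speed=.06):
    """tip centre dragged from x0 to x1 (offset from axle) on wheel y; assumes above"""
    w=tf(Q0,(-.055+x0,y,.087))[0];v=tf(Q0,(-.055+x1,y,.087))[0];H=.182
    bot.move_linear(w+[0,0,H+.008],speed=.15,ori=OP)
    hit=bot.move_linear(w+[0,0,H-.005],speed=.025,stop_force=3.)
    s=bot.sense();z=s["position"][2]
    bot.move_linear(np.r_[w[:2],z-press],speed=.03);f=bot.sense()["contact_force"]
    bot.move_linear(np.r_[v[:2],z-press],speed=speed);s2=bot.sense()
    bot.move_linear(np.r_[v[:2],.087+H+.010],speed=.15)
    print("hit",hit,"zc",round(z-H,4),"F",f.round(1),s2["contact_force"].round(1),"zend",round(s2["position"][2]-H,4),"t",round(bot.sense()["time_s"],2))
E
python3 - <<'E'
from h import *
bot.move_gripper(0.0,20)
w=tf(Q0,(-.045,.04,.087))[0]
bot.reach(w+[0,0,.182+.03],OP);s=bot.sense();print(s["time_s"],s["position"],s["contact_force"])
stroke(.04,.010,-.010)
bot.move_linear(bot.sense()["position"]+[-.03,.12,.06],speed=.3)
for n in("top","side"):
    f=cams.grab_frame(n);cv2.imwrite(f"pics/{n}1.png",f[:,:,::-1]);unwrap(n,f,Q0,"un_"+n)
a=cv2.imread("pics/un_top.png");b=cv2.imread("pics/un_side.png");cv2.imwrite("pics/un1.png",np.hstack([a,b]))
E
```

```text
4.95 [ 0.46498764 -0.00953739  0.29911471] [ 0.09297051 -0.89755262  0.29507011]
hit True zc 0.0859 F [0.  0.1 7. ] [-2.2  0.2  6.7] zend 0.0848 t 6.65
```

View pics/un1.png

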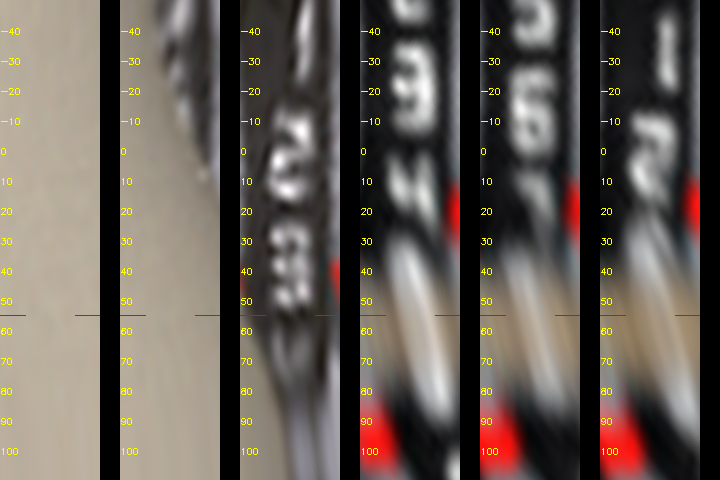

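View pics/top1.png

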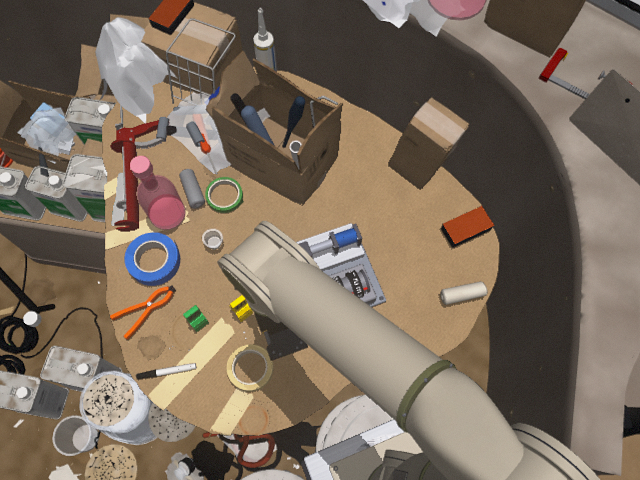

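Run:
```python
from h import *
w=tf(Q0,(-.045,.04,.087))[0]
bot.move_linear(w+[0,0,.182+.02],speed=.25)
stroke(.04,.0065,-.006);stroke(.04,.0065,-.006)
stroke(0,.010,-.009)
stroke(-.04,.008,-.0075);stroke(-.04,.008,-.0075)
p=tf(Q0,(-.055,.17,.087))[0]
bot.move_linear(np.r_[p[:2],.34],speed=.3)
p=bot.sense()["position"]
bot.move_linear([.42,.30,.34],speed=.3)
for n in("top","side"):
    f=cams.grab_frame(n);cv2.imwrite(f"pics/{n}2.png",f[:,:,::-1]);unwrap(n,f,Q0,"un_"+n)
a=cv2.imread("pics/un_top.png");b=cv2.imread("pics/un_side.png");cv2.imwrite("pics/un2.png",np.hstack([a,b]));print(bot.sense()["time_s"])
```

```text
hit True zc 0.0862 F [-0.4 -0.   6.9] [-3.3  0.7  6.2] zend 0.0851 t 9.58
hit True zc 0.0862 F [-1.3  0.2  7.9] [-3.  -0.1  6.4] zend 0.085 t 11.09
hit True zc 0.0862 F [-0.7  0.9  7.5] [-1.7  0.2  7.1] zend 0.0849 t 12.9
hit True zc 0.0862 F [-1.1  1.7  7.5] [-2.6  1.   6. ] zend 0.0849 t 14.65
hit True zc 0.0862 F [-0.7  0.7  7.7] [-2.7 -0.5  5.4] zend 0.0849 t 16.22
17.9667
```

View pics/un2.png

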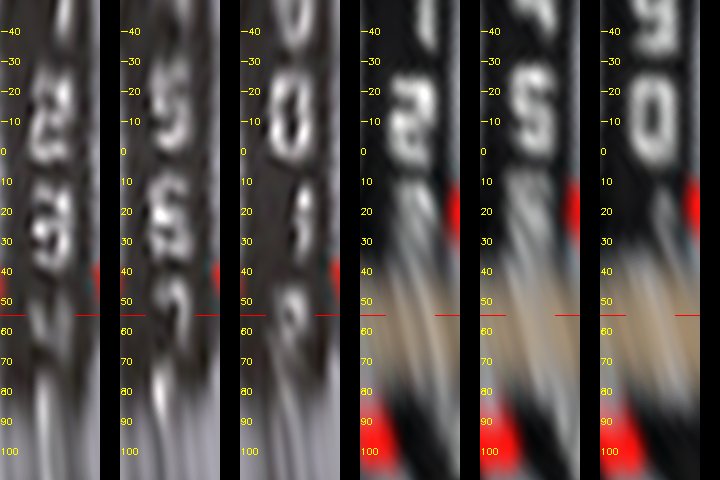

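View pics/top2.png

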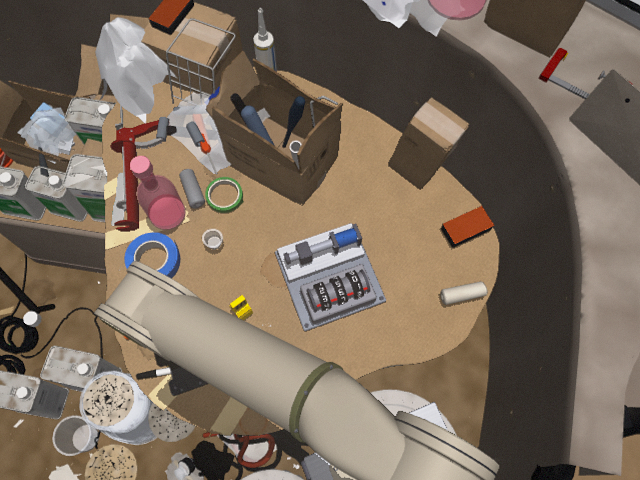

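Run:
```python
from h import *
for im,n in(("top0","top"),("top2","top"),("side2","side")):
    f=cv2.imread(f"pics/{im}.png").astype(int)
    m=((f[:,:,2]-np.maximum(f[:,:,0],f[:,:,1]))>60).astype(np.uint8)
    u0,v0,u1,v1=(290,265,385,325) if n=="top" else (330,205,395,255)
    mm=np.zeros_like(m);mm[v0:v1,u0:u1]=m[v0:v1,u0:u1]
    k,l,st,c=cv2.connectedComponentsWithStats(mm)
    print(im,[(c[i].round(1).tolist(),st[i].tolist()) for i in range(1,k) if st[i,4]>3])
    for r in(.024,.025,.026):
        t=np.radians(55);X=[(-.055-r*np.sin(t),y,.055+r*np.cos(t)) for y in(.06,.02,-.02,-.06)]
        print(r,proj(n,tf(Q0,X)).round(1).tolist())
    J=[(proj(n,tf(Q0,X)+np.eye(3)[i]*.001)-proj(n,tf(Q0,X)))[0].round(2) for i in range(3)];print(J)
for n,b in(("side",(310,200,410,275)),("top",(285,255,385,330))):
    f=cv2.imread(f"pics/{n}2.png")[:,:,::-1]; crop(f,*b,8,n+"2c")
```

```text
top0 [([364.9, 288.2], [363, 287, 5, 3, 11]), ([350.0, 293.6], [347, 292, 7, 4, 17]), ([333.3, 299.5], [330, 298, 7, 4, 19]), ([318.6, 305.1], [317, 304, 4, 3, 11])]
0.024 [[316.8, 305.4], [333.3, 299.6], [349.7, 293.8], [365.9, 288.0]]
0.025 [[316.9, 305.7], [333.4, 299.8], [349.8, 294.0], [366.1, 288.3]]
0.026 [[317.0, 305.9], [333.5, 300.1], [349.9, 294.3], [366.2, 288.5]]
[array([-0.17, -0.4 ]), array([-0.41,  0.16]), array([-0.  , -0.12])]
top2 [([365.1, 288.1], [363, 287, 5, 3, 10]), ([350.0, 293.6], [347, 292, 7, 4, 17]), ([333.5, 299.5], [331, 298, 6, 4, 18]), ([318.6, 305.1], [317, 304, 4, 3, 11])]
0.024 [[316.8, 305.4], [333.3, 299.6], [349.7, 293.8], [365.9, 288.0]]
0.025 [[316.9, 305.7], [333.4, 299.8], [349.8, 294.0], [366.1, 288.3]]
0.026 [[317.0, 305.9], [333.5, 300.1], [349.9, 294.3], [366.2, 288.5]]
[array([-0.17, -0.4 ]), array([-0.41,  0.16]), array([-0.  , -0.12])]
side2 [([345.0, 216.3], [344, 215, 3, 3, 7]), ([356.8, 225.5], [355, 223, 5, 5, 17]), ([369.5, 235.5], [367, 233, 6, 5, 17]), ([382.5, 245.5], [381, 244, 4, 4, 14])]
0.024 [[383.3, 247.1], [370.1, 236.7], [357.3, 226.6], [344.7, 216.7]]
0.025 [[383.6, 246.7], [370.4, 236.4], [357.5, 226.2], [345.0, 216.4]]
0.026 [[383.8, 246.3], [370.7, 236.0], [357.8, 225.9], [345.2, 216.0]]
[array([-0.28,  0.27]), array([0.34, 0.25]), array([ 0.05, -0.24])]
```

View pics/top2c.png

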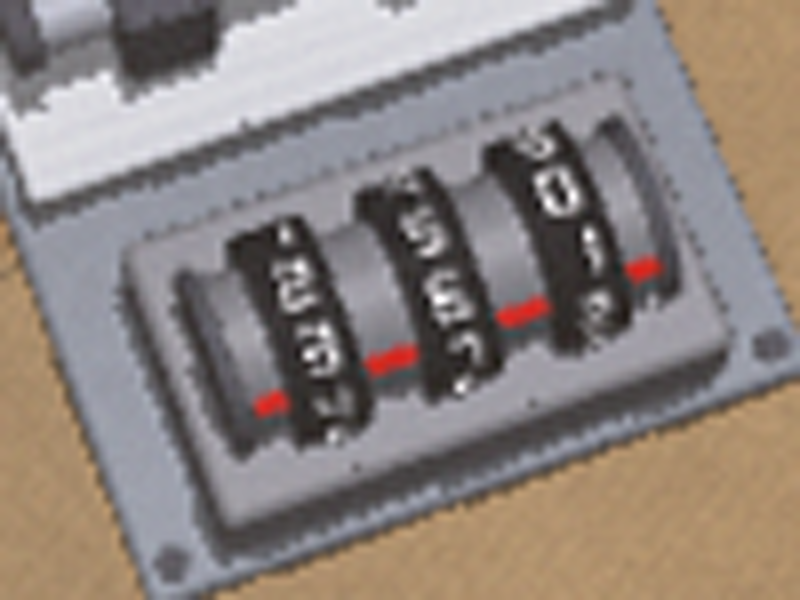

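View pics/side2c.png

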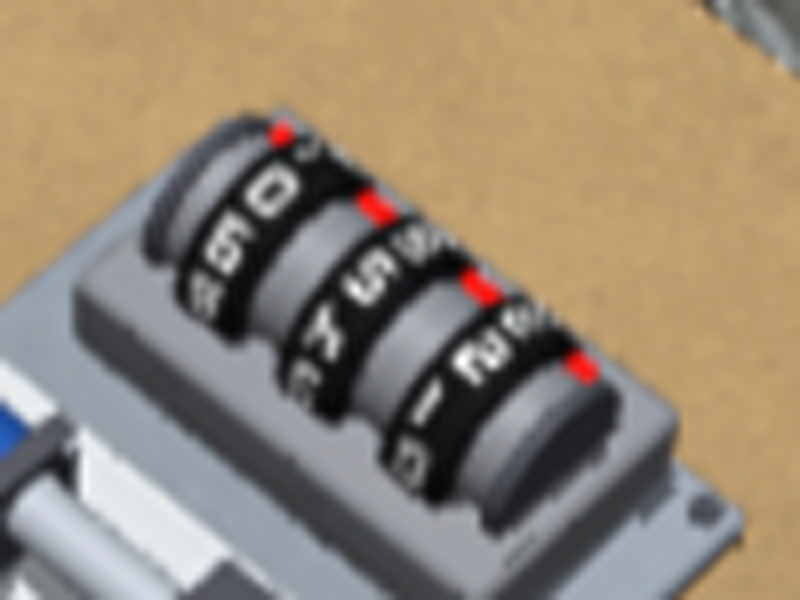

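```bash
cat >> h.py <<'E'
def reds(n,f):
    f=f.astype(int);w=np.clip(f[:,:,0]-np.maximum(f[:,:,1],f[:,:,2])-30,0,None)
    u0,v0,u1,v1=(290,265,385,325) if n=="top" else (330,205,395,255)
    m=np.zeros(w.shape,np.uint8);m[v0:v1,u0:u1]=w[v0:v1,u0:u1]>0
    k,l,st,c=cv2.connectedComponentsWithStats(m);o=[]
    for i in range(1,k):
        if st[i,4]>8:
            v,u=np.nonzero(l==i);ww=w[v,u];o.append(((u*ww).sum()/ww.sum(),(v*ww).sum()/ww.sum()))
    return np.array(sorted(o,key=lambda p:p[0]))
def camq(n,f,r=.0248):
    o=reds(n,f)
    if n=="side":o=o[::-1]
    t=np.radians(55);mid=o[1:3]
    X=[(-.055-r*np.sin(t),y,.055+r*np.cos(t)) for y in(.02,-.02)]
    q=least_squares(lambda d:(proj(n,tf(np.r_[Q0[:2]+d,Q0[2]],X))-mid).ravel(),[0,0]).x
    return np.r_[Q0[:2]+q,Q0[2]]
def profiles(n,f,q):
    g=cv2.cvtColor(f,cv2.COLOR_RGB2GRAY).astype(np.float32);out=[]
    T=np.arange(-60,85,1.)
    for y in(.04,0,-.04):
        t,Y=np.meshgrid(np.radians(T),np.linspace(.0075,-.0075,31),indexing="ij")
        X=np.c_[(-.055-.032*np.sin(t)).ravel(),(y+Y).ravel(),(.055+.032*np.cos(t)).ravel()]
        uv=proj(n,tf(q,X)).astype(np.float32).reshape(len(T),31,2)
        out.append(cv2.remap(g,uv[...,0].copy(),uv[...,1].copy(),cv2.INTER_CUBIC).max(1))
    return T,out
def gaps(n,f):
    q=camq(n,f);T,o=profiles(n,f,q);print(n,(q-Q0)[:2].round(4))
    hi=70 if n=="top" else 25
    from scipy.signal import find_peaks
    for k,p in zip("LMR",o):
        pk,_=find_peaks(-p,prominence=25)
        res=[]
        for i in pk:
            if T[i]>hi: continue
            th=p[i]+.5*(min(p[max(i-12,0):i].max(),p[i:i+12].max())-p[i]) if i>0 else 0
            a=i
            while a>0 and p[a]<th:a-=1
            b=i
            while b<len(p)-1 and p[b]<th:b+=1
            res.append((T[a]+T[b])/2)
        print(k,res)
E
python3 - <<'E'
from h import *
for n in("top0","side0","top2","side2"):
    print(n);gaps(n[:-1],cv2.imread(f"pics/{n}.png")[:,:,::-1])
E
```

```text
top0
top [0.0017 0.0378]
L []
M [np.float64(-41.0), np.float64(-23.5), np.float64(-7.0), np.float64(9.5), np.float64(31.0), np.float64(41.5), np.float64(55.0), np.float64(66.0)]
R [np.float64(-32.5), np.float64(-9.5), np.float64(5.0), np.float64(40.0)]
side0
side [-0.0191  0.003 ]
L [np.float64(-38.0), np.float64(-12.0)]
M [np.float64(-27.5), np.float64(-11.0)]
R [np.float64(-44.5), np.float64(-31.0), np.float64(-16.0)]
top2
top [ 0.0007 -0.0005]
L [np.float64(-30.5), np.float64(-11.5), np.float64(-2.5), np.float64(9.0), np.float64(23.5), np.float64(46.5)]
M [np.float64(-35.0), np.float64(-10.0), np.float64(5.5), np.float64(28.5), np.float64(40.5), np.float64(69.0)]
R [np.float64(-28.5), np.float64(-11.5), np.float64(8.5), np.float64(23.5), np.float64(41.5), np.float64(73.5)]
side2
side [-0.0193  0.0029]
L [np.float64(-45.5), np.float64(-25.0), np.float64(-7.5)]
M [np.float64(-50.5), np.float64(-40.0), np.float64(-27.5)]
R [np.float64(-42.5), np.float64(-23.5)]
```

```bash
cat >> h.py <<'E'
def camq(n,f,r=.0248):
    t=np.radians(55)
    X=[(-.055-r*np.sin(t),y,.055+r*np.cos(t)) for y in(.02,-.02)]
    o=reds(n,f);pr=proj(n,tf(Q0,X));mid=np.array([o[np.argmin(np.linalg.norm(o-p,axis=1))] for p in pr])
    q=least_squares(lambda d:(proj(n,tf(np.r_[Q0[:2]+d,Q0[2]],X))-mid).ravel(),[0,0]);print(n,q.x.round(4),q.fun.round(2))
    return np.r_[Q0[:2]+q.x,Q0[2]]
def unw(fs,name):
    out=[]
    for n,f in fs.items():
        q=camq(n,f)
        for y in(.04,0,-.04):
            T=np.linspace(-60,80,560);t,Y=np.meshgrid(np.radians(T),np.linspace(.013,-.013,104),indexing="ij")
            X=np.c_[(-.055-.032*np.sin(t)).ravel(),(y+Y).ravel(),(.055+.032*np.cos(t)).ravel()]
            uv=proj(n,tf(q,X)).astype(np.float32).reshape(560,104,2)
            s=cv2.remap(f,uv[...,0].copy(),uv[...,1].copy(),cv2.INTER_CUBIC)[...,::-1].copy()
            for a,c in((-53,(0,255,255)),(-17,(0,255,255)),(19,(0,255,255)),(55,(0,255,255)),(-35,(0,255,0)),(1,(0,255,0)),(37,(0,255,0)),(73,(0,255,0))):
                cv2.line(s,(0,int((a+60)*4)),(103,int((a+60)*4)),c,1)
            out+=[s,np.zeros((560,12,3),np.uint8)]
    cv2.imwrite(f"pics/{name}.png",np.hstack(out))
E
python3 - <<'E'
from h import *
unw({n:cv2.imread(f"pics/{n}2.png")[:,:,::-1] for n in("top","side")},"u2")
E
```

```text
top [ 0.0007 -0.0005] [-0.02 -0.05  0.02  0.05]
side [-0.0004 -0.003 ] [-0.08  0.03  0.08 -0.03]
```

View pics/u2.png

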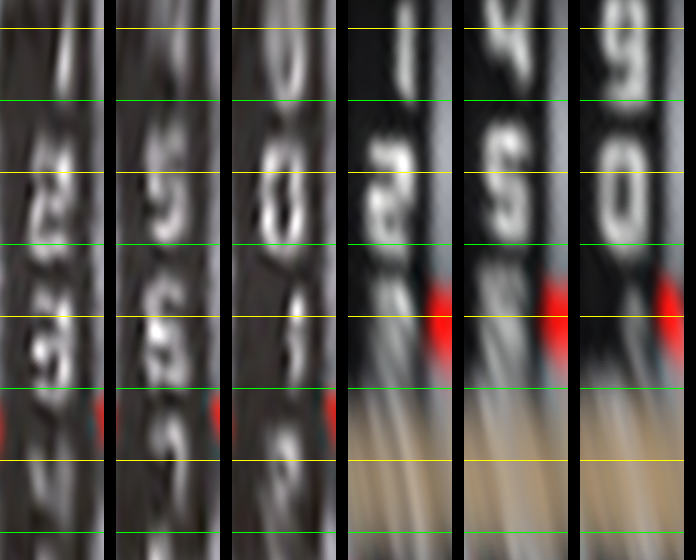

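Run:
```python
from h import *
w=tf(Q0,(-.055,-.04,.087))[0]
bot.move_linear(w+[0,0,.182+.04],speed=.35,ori=OP)
stroke(-.04,-.0015,.0016,speed=.015)
stroke(0,-.001,.0008,speed=.015)
stroke(.04,-.002,.0016,speed=.015)
p=tf(Q0,(-.055,.17,.087))[0]
bot.move_linear(np.r_[p[:2],.34],speed=.3)
bot.move_linear([.42,.30,.34],speed=.3)
fs={n:cams.grab_frame(n) for n in("top","side")}
for n in fs: cv2.imwrite(f"pics/{n}3.png",fs[n][:,:,::-1])
unw(fs,"u3");print(bot.sense()["time_s"])
```

```text
hit True zc 0.086 F [-0.5  0.2  8.3] [-0.  -0.3  8.2] zend 0.0852 t 20.88
hit True zc 0.0862 F [-1.6 -1.2  7.6] [-1.1 -2.   7.7] zend 0.0852 t 22.47
hit True zc 0.0862 F [-0.3 -0.7  7.8] [ 0.1 -1.5  7. ] zend 0.0852 t 24.18
top [ 0.0007 -0.0005] [-0.01 -0.05  0.01  0.05]
side [-0.0004 -0.0029] [-0.06  0.06  0.06 -0.06]
25.6667
```

View pics/u3.png

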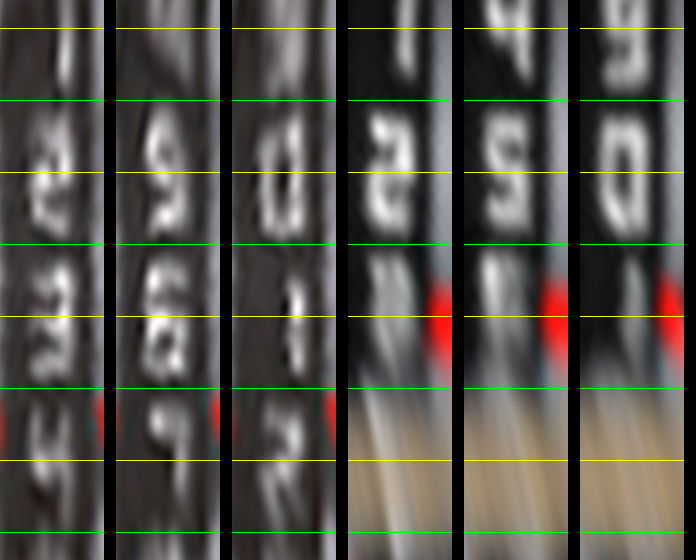

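Run:
```python
from h import *
C=np.array([.5085,.175]);oc=down(np.radians(15.))
bot.move_gripper(.05)
bot.reach(np.r_[C,.238+.06],oc)
print(bot.move_linear(np.r_[C,.238],speed=.12,stop_force=8),bot.sense()["position"],bot.sense()["contact_force"].round(1))
bot.move_gripper(0.0,30);s=bot.sense();print("w",s["gripper_width"],s["contact_force"].round(1))
bot.move_linear(np.r_[C,.238+.115],speed=.2)
s=bot.sense();print("w",s["gripper_width"],s["contact_force"].round(1),s["time_s"])
fs={n:cams.grab_frame(n) for n in("top","side")}
for n in fs: cv2.imwrite(f"pics/{n}4.png",fs[n][:,:,::-1])
```

```text
False [0.50864791 0.17546529 0.2385677 ] [ 0.3 -0.5  0.1]
w 0.013845150482902248 [ 0.1 -0.1 -1.4]
w 0.01378135192289595 [ 0.4 -0.2 -1.1] 29.4917
```

View pics/side4.png

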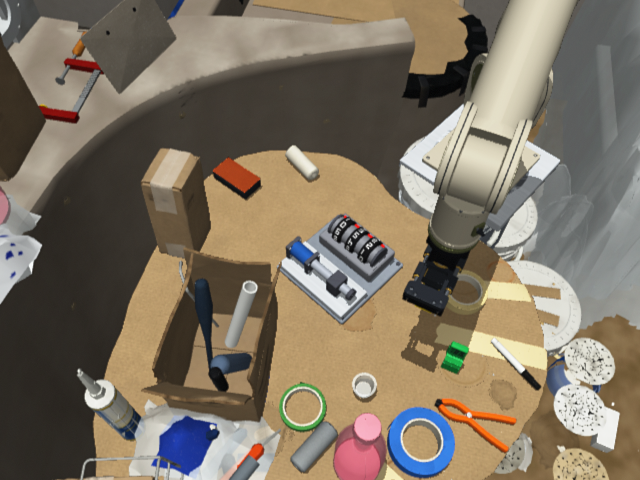

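Run:
```python
from h import *
S=np.array([.569,-.0565])
bot.move_linear(np.r_[S,.350],speed=.2,ori=OP)
bot.move_linear(np.r_[S,.238+.078],speed=.1)
s=bot.sense();print("w",s["gripper_width"],s["position"],s["contact_force"].round(1),s["time_s"])
for n,b in(("side",(240,160,400,280)),("top",(220,170,380,290))):
    f=cams.grab_frame(n); cv2.imwrite(f"pics/{n}5.png",f[:,:,::-1]);crop(f,*b,5,n+"5c")
```

```text
w 0.013616358261953235 [ 0.56900174 -0.05624507  0.31595347] [ 0.5 -0.6 -0.3] 31.4333
```

View pics/side5c.png

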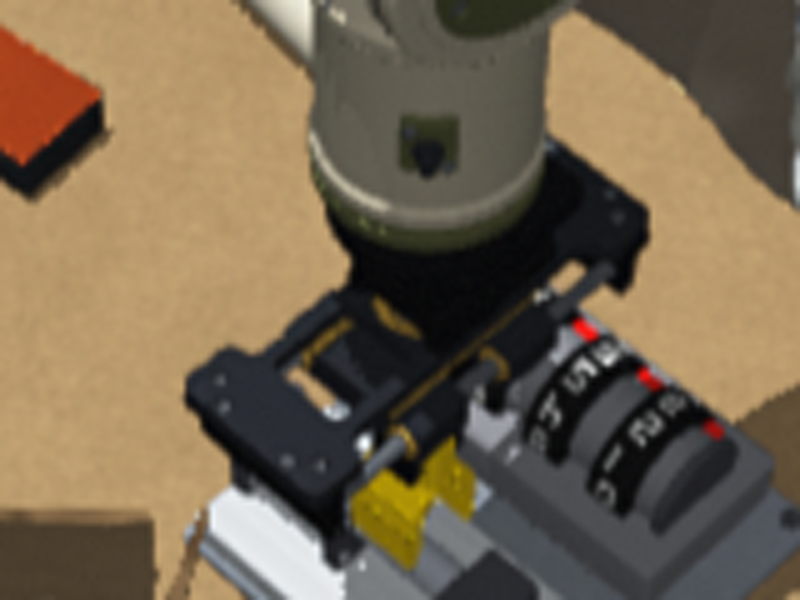

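View pics/top5c.png

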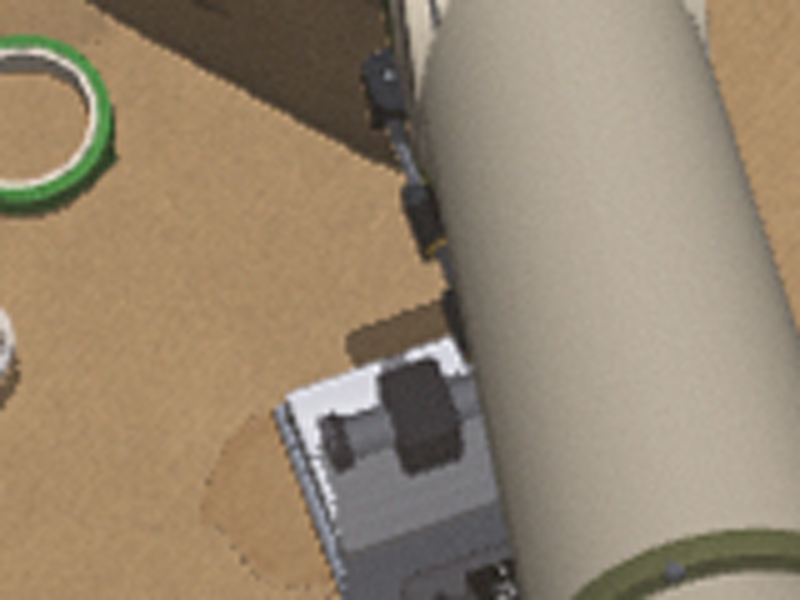

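Run:
```python
from h import *
S=np.array([.569,-.0565])
h=bot.move_linear(np.r_[S,.238+.045],speed=.04,stop_force=8)
s=bot.sense();print(h,s["position"],s["contact_force"].round(1),s["wrist_torque"].round(2),s["time_s"])
if not h:
    h=bot.move_linear(np.r_[S,.238+.026],speed=.025,stop_force=6)
    s=bot.sense();print(h,s["position"],s["contact_force"].round(1),s["wrist_torque"].round(2),s["time_s"])
f=cams.grab_frame("side");crop(f,240,160,400,280,5,"side6c")
```

```text
False [ 0.56937275 -0.05642698  0.28306878] [ 6.2 -0.3 -3.4] [-0.18 -1.6   0.04] 32.5083
True [ 0.56958741 -0.05640209  0.26789379] [2.1 0.1 0.5] [-0.15 -0.52  0.06] 33.1083
```

View pics/side6c.png

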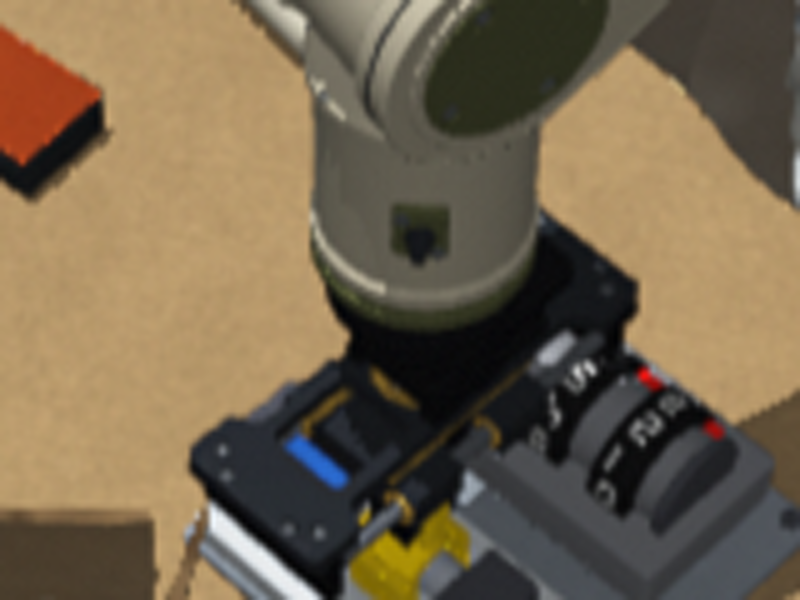

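Run:
```python
from h import *
p=bot.sense()["position"]
bot.move_linear(p+[.0008,0,.0003],speed=.02)
print(bot.sense()["contact_force"].round(1))
h=bot.move_linear(p+[.0008,0,-.004],speed=.015,stop_force=6)
s=bot.sense();print(h,s["position"],s["contact_force"].round(1),s["wrist_torque"].round(2),s["time_s"])
```

```text
[ 0.3 -0.1  0.5]
True [ 0.57021889 -0.05653381  0.26772561] [-2.1  0.2  6.4] [-0.06  0.57 -0.01] 33.6167
```

Run:
```python
from h import *
bot.move_gripper(.032)
s=bot.sense();print(s["contact_force"].round(1),s["gripper_width"])
p=s["position"]
bot.move_linear(np.r_[p[:2],.345],speed=.12)
bot.move_linear([.45,.25,.38],speed=.3)
bot.move_linear([.40,.33,.38],speed=.3)
fs={n:cams.grab_frame(n) for n in("top","side")}
for n,b in(("side",(275,200,435,320)),("top",(250,210,390,330))):
    f=fs[n]; cv2.imwrite(f"pics/{n}7.png",f[:,:,::-1]);crop(f,*b,5,n+"7c")
unw(fs,"u7");print(bot.sense()["time_s"])
```

```text
[ 0.1 -0.3  0.5] 0.03179322119112908
top [ 0.0007 -0.0005] [-0.   -0.05  0.    0.05]
side [-0.0004 -0.0029] [-0.05  0.06  0.06 -0.06]
36.8833
```

View pics/side7c.png

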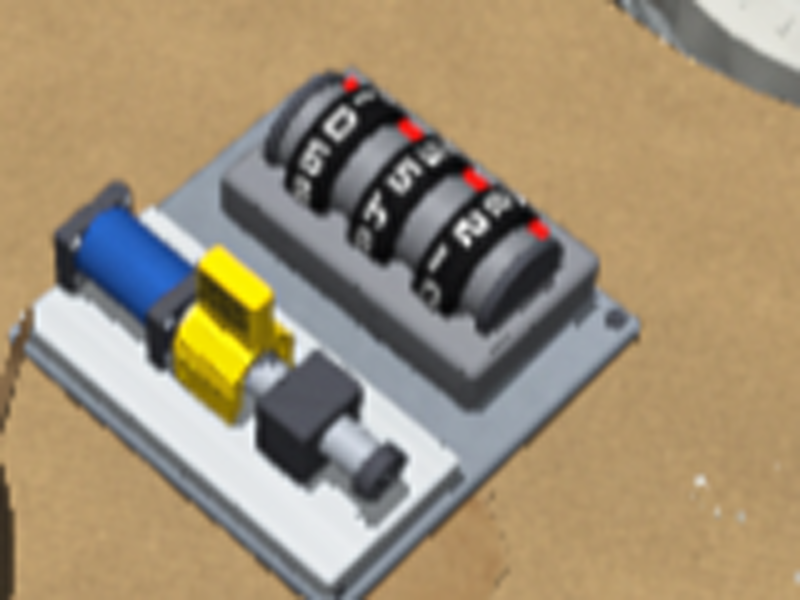

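View pics/top7c.png

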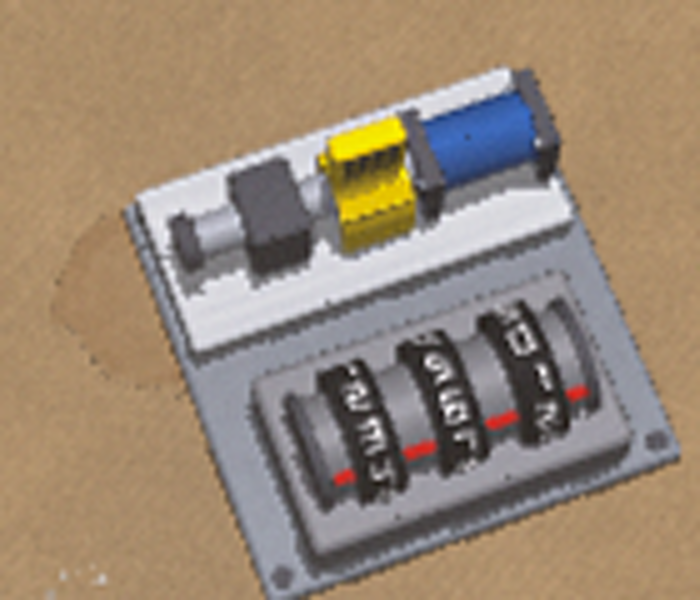

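View pics/u7.png

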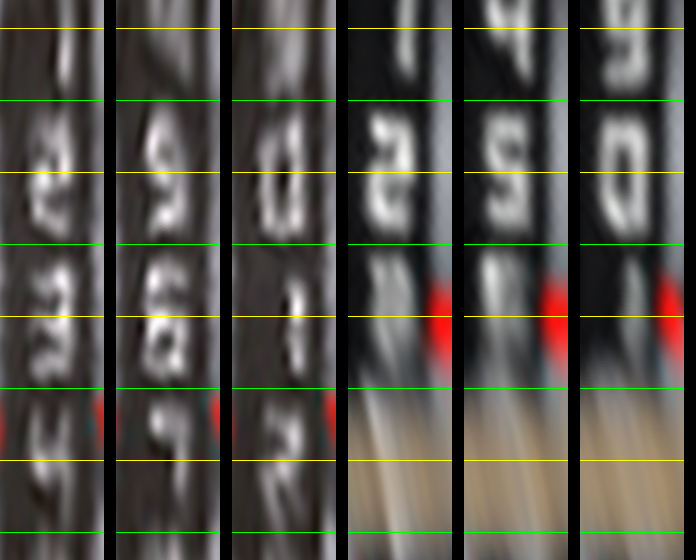

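View pics/side7.png

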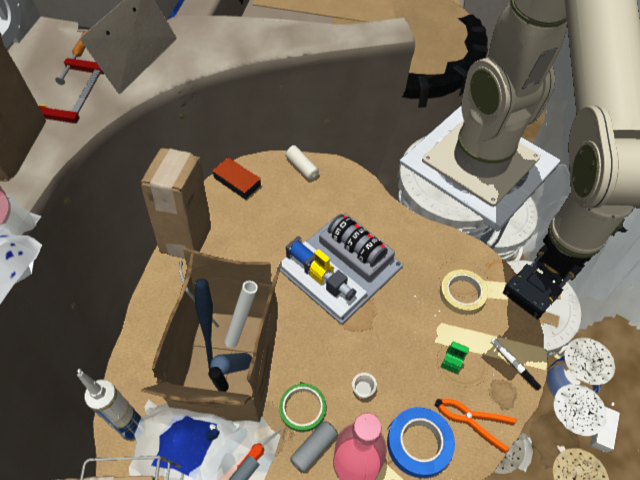

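Run:
```python
from h import *
qt=Q0+[.0007,-.0005,0];qs=Q0+[-.0004,-.0029,0]
for nm,n,u,z in(("tab","top",np.mean([(328,137),(400,117),(407,140),(336,163)],0),.116),("tab","side",np.mean([(200,250),(222,246),(272,286),(250,302)],0),.116),
 ("cross near corner far-right top","top",(287,158),.076),("cross right","top",(308,240),.076),("cap left top","top",(405,112),.076),("cap left lower","top",(432,178),.076)):
    o=(275,200) if n=="side" else (250,210)
    print(nm,n,inv(qs if n=="side" else qt,back(n,np.array(u)/5+o-.4,z)).round(4))
```

```text
tab top [ 0.0579 -0.0037  0.116 ]
tab side [ 0.0592 -0.0024  0.116 ]
cross near corner far-right top top [0.0772 0.0293 0.076 ]
cross right top [0.0352 0.034  0.076 ]
cap left top top [ 0.0801 -0.031   0.076 ]
cap left lower top [ 0.0444 -0.0312  0.076 ]
```

Run:
```python
from cell import bot
print(bot.job_done(),bot.sense()["time_s"])
```

```text
the job is handed in; nothing more can be done
the job is handed in; nothing more can be done
```

I set the thumbwheels to 4 7 2 first, then put the yellow collar over the plunger rod and handed the job in. The robot clock was about 37 s at my last check, against the 64 s limit.

- **Wheels:** After a small corrective roll, the last pictures from both cameras show every visible digit within about 1° of where it should sit. At the pointers themselves only the top camera can read the digits, and it shows 4, 7 and 2. This was still so after the collar was placed.
- **Collar:** It stands upright on the deck astride the rod, gap down, about 3 mm from the middle of the exposed rod by both cameras. It rubbed the rod with about 6 N on the way down. I shifted it 0.8 mm, felt the deck at the expected height, let go and moved the arm clear.
- **Other things:** I did not touch the green collar, sanding pad, tape or cup. In the last side picture they appear where they were, though I judged that by eye.

The two cameras disagreed by about 2.4 mm on the pump's sideways position, close to the stated calibration error. I lined up each camera separately using the red pointers.

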